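# Refit the timer card in the spot welder's controller

### The job

Lift the timer card by its pull handle out of the wooden stand and slide it down the two guides of the controller's empty middle place until you feel it meet its connectors. Do not force it further by hand: let go, and swing both ejector levers down flat, pressing no harder than they need, so that they draw the card fully home. Leave the other things on the bench where they are.

Things in the scene. Friction and masses are not known exactly. Their poses are not given: they have to be found in the camera images.
- card_handle (a point): centre of the timer card's black pull handle (12 mm thick along x, 28 mm long along y, 34 mm tall), upright in the middle of the card's aluminium top strip, 111 mm above the card's lower edge. At the start the card stands upright in a grooved wooden stand (grooves 50 mm tall). Axes: x square to the board, y along its lower edge, z up the card
- card_foot (a point): middle of the card's lower edge (same axes). The board is 3 mm thick, 160 mm long and 70 mm high, then 128 mm long up to 90 mm; the top strip (20 x 120 mm) ends 94 mm above this edge. Mass 0.2 to 0.35 kg. Raised levers stand up to 133 mm above this edge
- card: the whole timer card with both levers; origin and axes as card_foot
- lever_l (a joint): angle (rad) of the grey ejector lever at the card's +y end: 0 = closed, flat along the top strip; 1.1 = fully raised. It starts at 1.0 to 1.1, turns stiffly (0.11 N m) and stays where it is left. Its pivot is 72 mm from the card's middle and 88 mm above its lower edge
- lever_r (a joint): the same for the lever at the card's -y end, its mirror image
- lever_l_tip (a point): middle of the upper edge at lever_l's free end, which points to the card's middle: flat, it lies 44 mm inward of the pivot and 12 mm above it. The arm is 10 mm wide, 6 mm thick. Pressed down and inward it swings flat about the pivot; its 16 mm nose then catches under the controller's rail and draws that end of the card down. Closing needs 7 to 11 N near the tip; over 20 N snaps it
- lever_r_tip (a point): the same point on lever_r. Closing one lever can lift the other by up to about 0.15 rad: it is then pressed again
- controller: the spot welder's controller, open on top: grey steel box 150 (x) x 198 (y) mm, side rails 116.5 mm high, too heavy to shift. Three card places side by side along x; the middle one is empty. Beside it, 46 mm away along x, a blank plate and a seated card with closed levers, no higher than 122 mm. Origin: middle of its underside
- slot_mouth (a point): middle between the upper ends of the empty place's two white card guides, 92 mm above the bench. The guides face each other along y; flared, the mouth takes the board up to 5 mm off square to the board and 4 mm along it; below, the clearance is 1 mm square to the board and 1.5 mm along it. Axes as the controller: x square to a fitted board, y from guide to guide, z up
- slot_home (a point): where card_foot lies when the card is fully home, 22 mm above the bench (axes as slot_mouth). Two connectors near the board's ends grip it from somewhere 5 to 7 mm above home, a height that differs each time; about 13 N each are needed to push it on, so by hand it stops there. Raised levers catch the rail only from this depth on
- stand: grooved wooden stand, 90 (x) x 196 (y) mm, 64 mm tall; the card's lower edge stands 14 mm above the bench in it. Origin: middle of its underside
- screwdriver: screwdriver with a red handle, lying on the bench between stand and controller
- hammer: hammer with a wooden handle, lying at the far edge of the bench
- jar: glass jar with a dark lid, 72 mm wide, 130 mm tall, at the far edge of the bench
- bowl: galvanised bowl, 124 mm wide, 60 mm tall, at the side of the bench
- dish: small white dish, 84 mm wide, 30 mm tall, at the far edge of the bench
- tin_bell0: small tin bell, 52 mm wide, 42 mm tall, at the far edge of the bench
- tin_bell1: small tin bell, as tin_bell0
- tin_house: pointed tin tower, 190 mm tall, at the side of the bench

How it is judged:
On the way:
1. the card stands in both guides down on its connectors, 3.5 to 9 mm above home, with both levers still raised (over 0.5 rad) (horizontal distance between card_foot and slot_home below 0.004 m and angle between the x axis of card_foot and the x axis of slot_home, either way round below 0.06 rad and z of card_foot in the frame of slot_home between 0.0035 and 0.009 m and value of joint each of lever_l, lever_r above 0.5 rad), for 0.2 s.
At the end, for the whole second after the job is handed in: the card is fully home in the empty place (its lower edge within 2 mm of home in height and 4 mm sideways, square in the guides within 0.06 rad), both levers are flat (below 0.08 rad), and the card is at rest (horizontal distance between card_foot and slot_home below 0.004 m and angle between the x axis of card_foot and the x axis of slot_home, either way round below 0.06 rad and z of card_foot in the frame of slot_home between -0.002 and 0.002 m and value of joint each of lever_l, lever_r below 0.08 rad and linear speed of card below 0.01 m/s); the robot touches nothing.
It fails at once if the card is forced home by hand: within 3 mm of home while both levers are raised (value of joint each of lever_l, lever_r above 0.5 rad and horizontal distance between card_foot and slot_home below 0.004 m and angle between the x axis of card_foot and the x axis of slot_home, either way round below 0.06 rad and z of card_foot in the frame of slot_home below 0.003 m).
It fails at once if the card is rammed: over 50 N on the controller while both levers are raised (value of joint each of lever_l, lever_r above 0.5 rad and contact force between card and controller above 50 N).
It fails at once if a lever is pressed with over 20 N (contact force between the fingers and lever_l above 20 N or contact force between the fingers and lever_r above 20 N).
It fails at once if another thing on the bench is moved by over 30 mm (distance of any of screwdriver, hammer, jar, bowl, dish, tin_bell0, tin_bell1, tin_house from where it was at the start of the episode above 0.03 m).
It also fails if it takes over 72 s, if anything falls off the work surface, if the arm or the gripper's body presses on something with over 40 N, if the wrist force passes 120 N, or if a joint passes its speed limit or range.

### The arm

A 6-joint arm with a two-finger parallel gripper is mounted at the origin on the work surface. World frame = base frame: x ahead of the robot, y to its left, z up, the work surface at z = 0. Lengths are in m, angles in rad, forces in N, time in s.
With the tool pointing down it reaches from about 0.3 to 0.875 m from the base axis. Payload 6.4 kg.
Tool frame: the origin (TCP) lies on the mounting face of the last link; the fingertips stand 173 mm ahead of it and the grasp point (between the pads) lies 155 mm ahead of it (ctrl.grip_point_offset is the distance from the TCP to the grasp point, in m); z points along the fingers, y is the line along which they close (so a half turn about z gives the same grasp; the last joint's range is limited). The gripper opens to 85 mm and grips with 20 to 120 N. Pads are 22 mm wide; open, the fingers measure 114 mm over their backs; the gripper's body (76 mm by 85 mm) begins 54 mm behind the grasp point. The pads swing forward as they close: fully open they stand 13 mm farther back than shut.
Start: joints at [1.075, 0.181, 1.607, -0, 1.354, -0.206], TCP at [0.164, 0.551, 0.405] pointing down, gripper open.
Joint ranges: [-2.99, 2.99], [-0.89, 2.07], [0.3, 2.58], [-1.14, 4.28], [0, 2.63], [-3.12, 3.12]. Speed limits (rad/s): [2.57, 2.57, 3.01, 3.14, 3.14, 3.14].

### API

Orientations are given as a unit quaternion [w, x, y, z].
In Python, from bench import status, imaging, ctrl, models gives the robot as it stands.
- The arm moves only by the tool send_rows, never from a script. Its argument "commands" is a list that holds one entry, the list of rows, each a list of 6 numbers: the shift along the tool's x, y, z normalised to -1 to 1, where 1 is 3 cm, then the turn, a rotation vector about the tool's x, y, z normalised to -1 to 1, where 1 is 0.1 rad. A call has 1 to 8 rows; each row shifts and turns the commanded pose from where the row before left it, along the tool's axes as they then stand; what a row does not reach is not made up. A row lasts 1/12 s, in which the tool goes at most 41.7 mm and 7.16 degrees, less where a joint would pass 70% of its speed; a pose out of reach is approached as far as the arm can. A call with a number of a shift or a turn outside -1 to 1 is refused whole. A call with a gripper value outside its range is refused whole. "jaw" is the opening, from 0 (shut) to 1 (fully open), set as the call begins (left out, the last holds). The fingers move at their own pace and stop on an object; the grip force is fixed at half the most. Time passes only in rows, so rows that do not move let the fingers close. It gives the time, the measured TCP pose, the force, the opening and the grip force at its end, in the units of the state.
- status.get_obs(): the state, without advancing time (a new reading comes with each control period).
- imaging.camera(name): name is "scene" or "top"; returns a dict with "image" (384x512x3 uint8, blue, green, red), "depth" (384x512 float32, m along the optical axis (not along the pixel's ray), 0 where there is no reading), "mtx" (3x3 intrinsics, pixels), "pose" (4x4, takes a point from camera to world coordinates). Camera axes: x right, y down, z forward; pixel columns grow to the right and rows downward; lengths in m; the calibration is good to about 2 mm. A picture is of the moment at which its call begins.
- ctrl.hand_in(): hands the job in; it is judged then, once.
Trained networks look in a picture, given as the dict that the camera call returned (one of the last four; its "shot" number tells which), for a name from the list of things; names that differ only in an ending like _2 or _b are one class to them, and where a whole thing is asked for, a point or a joint stands for the part that bears it (a point fixed in the world has none). Each returns a list of dicts, best first, with "confidence" (0 to 1); they miss things now and then, are a little off and sometimes report something else, mostly with a low value. They report only what shows in the picture. A call takes as long as a camera call.
- models.recognise(picture, name): "centre" ([column, row] in pixels, amid what is visible of it).
- models.regions_of(picture, name): "region" (384x512 bool, what is visible of it) and "centre" ([column, row] in pixels, amid what is visible of it).
The state is a dict: "time_s": time; "q": joint angles; "dq": joint speeds; "joint_efforts": joint torques, N m; "eef_pos": TCP position; "eef_rot": TCP orientation; "wrist_force": force on the tool from outside, world axes, zero at the start; "torque": the same for the moment, N m; "opening": opening from 0.0 (shut) to 1.0 (fully open); "grasp_force": force on a finger pad.
Only numpy, scipy, OpenCV 4.12 (cv2) and the standard library are available. Lean on these libraries where they do the work, as an engineer would, in place of code of your own. Each camera call takes 0.05 s, during which the arm holds its last target. There are 200 camera calls.

## Working session

There is one attempt and no reset: what is moved stays moved. The work goes in short steps, Python scripts to look and compute and a tool call to move; the robot and the scene stay as the last step left them, time stands still between calls to the robot, and variables do not carry over. Pictures are saved under pics/ and viewed, at most 10 in all, crops included, and the job is handed in when it is done.

Besides the shell and the picture viewer there is one more tool, called after "Call:" as name(argument=value, ...) on one line, values as JSON. send_rows: Moves the arm, as the interface text tells. Its arguments: {"type":"object","properties":{"commands":{"type":"array"},"jaw":{"type":"number"}},"required":["commands"]}

```bash
ls; mkdir -p pics
cat > h.py <<'E'
import numpy as np, cv2
from bench import status, imaging, ctrl, models
def px2w(p,uv,z=None,depth=None):
    K=p["mtx"];T=p["pose"]
    u,v=uv
    r=np.array([(u-K[0,2])/K[0,0],(v-K[1,2])/K[1,1],1.])
    if depth is None and z is None:
        depth=p["depth"][int(round(v)),int(round(u))]
    if depth is not None: return (T@np.append(r*depth,1))[:3]
    d=T[:3,:3]@r;o=T[:3,3]
    return o+d*(z-o[2])/d[2]
def cloud(p):
    K=p["mtx"];d=p["depth"];v,u=np.indices(d.shape)
    c=np.stack([(u-K[0,2])/K[0,0]*d,(v-K[1,2])/K[1,1]*d,d],-1)
    w=c@p["pose"][:3,:3].T+p["pose"][:3,3]
    w[d==0]=np.nan
    return w
E
python3 - <<'E'
from h import *
s=status.get_obs();print({k:np.round(v,3) for k,v in s.items()},ctrl.grip_point_offset)
for n in ["top","scene"]:
    p=imaging.camera(n);cv2.imwrite(f"pics/{n}0.png",p["image"]);W=cloud(p);np.save(f"{n}0.npy",W)
    print(n,p["pose"].round(3).tolist(),p["mtx"].round(1).tolist())
    for t in ["card","card_handle","lever_l_tip","lever_r_tip","slot_mouth","controller","stand"]:
        r=models.recognise(p,t)[:2]
        for q in r: print(t,round(q["confidence"],2),np.round(q["centre"],1),px2w(p,q["centre"]).round(3))
E
```

```text
pics
{'time_s': np.float64(0.0), 'q': array([ 1.075,  0.182,  1.608, -0.   ,  1.354, -0.206]), 'dq': array([ 0.001,  0.001, -0.002, -0.   , -0.001,  0.001]), 'joint_efforts': array([ 0.0000e+00, -4.4488e+01, -3.5133e+01, -0.0000e+00,  9.0000e-03,
        0.0000e+00]), 'eef_pos': array([0.164, 0.551, 0.404]), 'eef_rot': array([-0.   ,  0.144,  0.99 , -0.001]), 'wrist_force': array([ 0.054, -0.144,  0.136]), 'torque': array([-0.016, -0.058,  0.023]), 'grasp_force': np.float64(0.0), 'opening': np.float64(1.001)} 0.1547
top [[-0.018, -0.986, 0.166, 0.438], [-1.0, 0.014, -0.024, 0.135], [0.022, -0.166, -0.986, 1.455], [0.0, 0.0, 0.0, 1.0]] [[440.8, 0.0, 256.2], [0.0, 440.8, 194.1], [0.0, 0.0, 1.0]]
card 0.86 [352.8 232.7] [ 0.539 -0.188  0.124]
card_handle 0.81 [355.2 231.6] [ 0.541 -0.192  0.14 ]
lever_l_tip 0.62 [351.5 232.3] [ 0.54  -0.185  0.121]
lever_l_tip 0.5 [336.9 225.1] [ 0.564 -0.145  0.106]
slot_mouth 0.7 [354.9 232.7] [ 0.538 -0.192  0.132]
slot_mouth 0.61 [233.6 236.8] [0.541 0.176 0.006]
controller 0.74 [233. 237.] [0.54  0.178 0.005]
stand 0.72 [349.1 234.2] [ 0.536 -0.181  0.107]
scene [[-0.829, 0.331, -0.451, 1.239], [0.559, 0.471, -0.682, 0.997], [-0.013, -0.818, -0.575, 0.86], [0.0, 0.0, 0.0, 1.0]] [[493.1, 0.0, 253.2], [0.0, 493.1, 194.3], [0.0, 0.0, 1.0]]
card 0.82 [228.5 148.3] [ 0.546 -0.189  0.076]
card 0.65 [298.3 212.6] [0.588 0.222 0.093]
card_handle 0.78 [228.7 146.5] [ 0.565 -0.153  0.106]
lever_l_tip 0.4 [236.1 147.5] [ 0.555 -0.127  0.111]
slot_mouth 0.74 [298.8 213. ] [0.591 0.227 0.097]
controller 0.82 [299.5 212.6] [0.591 0.23  0.099]
stand 0.79 [226.6 167.2] [ 0.589 -0.132  0.05 ]
```

Run:
```python
import cv2,numpy as np
t=cv2.imread("pics/top0.png");s=cv2.imread("pics/scene0.png")
a=cv2.resize(t[150:310,170:430],None,fx=3,fy=3,interpolation=cv2.INTER_CUBIC)
cv2.imwrite("pics/top_c.png",a)
b=cv2.resize(s[80:310,130:390],None,fx=2.6,fy=2.6,interpolation=cv2.INTER_CUBIC)
cv2.imwrite("pics/scene_c.png",b)
```

```text
(no output)
```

View pics/top_c.png

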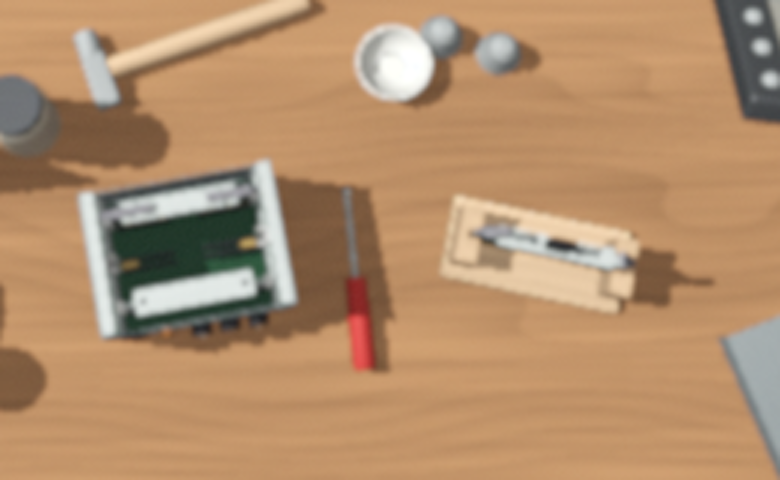

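View pics/scene_c.png

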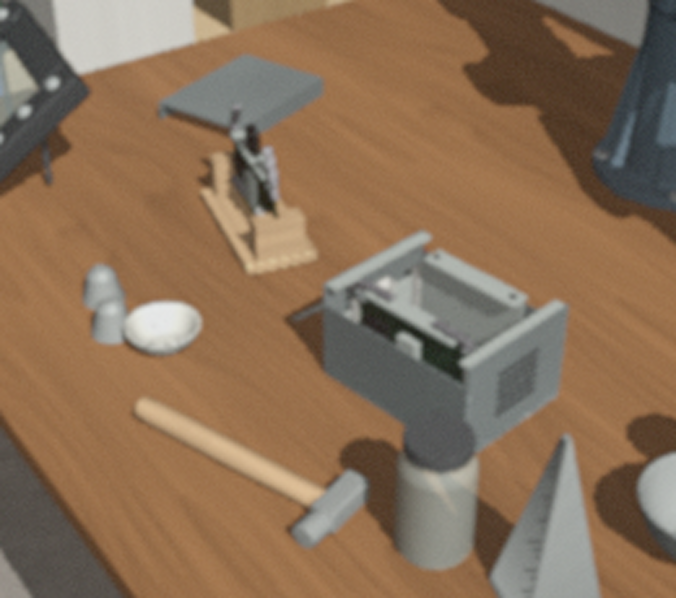

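The top view shows the controller with rails near crop (100,265) and (275,235), the screwdriver between, and the card in the stand with its strip from (480,235) to (630,262) and handle at (562,245). Both levers look raised. Next I fit the geometry from depth.

Run:
```python
from h import *
for n in ["top","scene"]:
    W=np.load(n+"0.npy").reshape(-1,3);W=W[~np.isnan(W[:,0])]
    def box(a,b,c,d,e,f): return W[(W[:,0]>a)&(W[:,0]<b)&(W[:,1]>c)&(W[:,1]<d)&(W[:,2]>e)&(W[:,2]<f)]
    def fit(P,l):
        if len(P)<8: print(l,len(P));return
        r=cv2.minAreaRect(P[:,:2].astype(np.float32)*1000)
        c=P.mean(0);u,s,v=np.linalg.svd(P[:,:2]-c[:2],full_matrices=0)
        d=v[0]*np.sign(v[0][1]);print(n,l,len(P),"mean",c.round(4),"dir",np.degrees(np.arctan2(d[1],d[0])).round(1),"rect",np.round(r[0],1),np.round(r[1],1),round(r[2],1),"z",P[:,2].min().round(3),P[:,2].max().round(3))
    print(n,"bench",np.median(W[np.abs(W[:,2])<.02][:,2]).round(4))
    fit(box(.42,.66,.05,.30,.108,.13),"ctrl rails all")
    fit(box(.42,.66,.17,.30,.110,.13),"rail+y");fit(box(.42,.66,.05,.17,.110,.13),"rail-y")
    fit(box(.42,.66,-.32,-.05,.05,.075),"stand")
    fit(box(.42,.66,-.32,-.05,.085,.12),"strip")
    fit(box(.42,.66,-.32,-.05,.128,.16),"handle/levers")
    P=box(.42,.66,-.32,-.05,.08,.2)
    P=P[np.argsort(P[:,1])]
    if n=="top": print(P[::3].round(3).tolist())
```

```text
top bench -0.0006
top ctrl rails all 1095 mean [0.5457 0.1786 0.1158] dir 99.2 rect [546.2 178.2] [148.3 198.3] 9.1 z 0.108 0.127
top rail+y 565 mean [0.5398 0.2319 0.116 ] dir 2.6 rect [531.1 229.9] [115.9 144.7] 89.5 z 0.11 0.125
top rail-y 495 mean [0.5524 0.117  0.1161] dir 175.5 rect [561.9 119. ] [ 99.8 146.1] 89.4 z 0.11 0.127
top stand 263 mean [ 0.5416 -0.1906  0.0626] dir 76.2 rect [ 541.2 -199.8] [189.   62.2] 76.6 z 0.05 0.071
top strip 235 mean [ 0.5399 -0.2002  0.1073] dir 77.1 rect [ 541.8 -198.5] [163.8  20.6] 76.3 z 0.088 0.119
top handle/levers 75 mean [ 0.5425 -0.1927  0.1393] dir 76.7 rect [ 540.8 -199.6] [141.1  11.7] 75.7 z 0.128 0.148
[[0.519, -0.277, 0.11], [0.528, -0.275, 0.119], [0.52, -0.271, 0.101], [0.524, -0.268, 0.131], [0.523, -0.265, 0.109], [0.527, -0.265, 0.133], [0.524, -0.264, 0.135], [0.535, -0.26, 0.108], [0.529, -0.258, 0.145], [0.526, -0.257, 0.147], [0.535, -0.257, 0.109], [0.523, -0.256, 0.108], [0.52, -0.256, 0.109], [0.527, -0.254, 0.138], [0.529, -0.254, 0.108], [0.532, -0.253, 0.111], [0.526, -0.251, 0.105], [0.529, -0.251, 0.108], [0.52
[... 2150 characters left out ...]
9], [0.56, -0.119, 0.096]]
scene bench -0.0005
scene ctrl rails all 1116 mean [0.5524 0.1921 0.1154] dir 100.4 rect [548.8 181.2] [149.4 203.7] 9.7 z 0.108 0.125
scene rail+y 642 mean [0.5462 0.2387 0.1156] dir 2.0 rect [534.5 228.5] [148.3 120.7] 2.3 z 0.11 0.125
scene rail-y 430 mean [0.5613 0.1196 0.1158] dir 0.3 rect [563.2 120.7] [147.  97.] 0.6 z 0.11 0.124
scene stand 300 mean [ 0.5564 -0.1689  0.0613] dir 81.9 rect [ 544.2 -194.7] [193.6  63.8] 76.2 z 0.05 0.075
scene strip 168 mean [ 0.5494 -0.1834  0.1065] dir 77.2 rect [ 544.6 -193.4] [167.8  21.4] 76.7 z 0.086 0.12
scene handle/levers 69 mean [ 0.5474 -0.1859  0.137 ] dir 77.1 rect [ 545.4 -192.5] [138.3  11. ] 76.4 z 0.128 0.145
```

Call:
send_rows(commands=[[[0, 0, 0, 0, 0, 1], [0, 0, 0, 0, 0, 1], [0, 0, 0, 0, 0, 1], [0, 0, 0, 0, 0, 1], [0, 0, 0, 0, 0, 1], [0, 0, 0, 0, 0, 1], [0, 0, 0, 0, 0, 1], [0, 0, 0, 0, 0, 1]]], jaw=1)

```text
time_s: 1.47
eef_pos: [0.1643, 0.551, 0.4047]
eef_rot: [-0.0, 0.52, 0.854, 0.0]
wrist_force: [-1.0, -0.8, 0.2]
opening: 1.002
grasp_force: 0.0
```

Call:
send_rows(commands=[[[0, 0, 0, 0, 0, 1], [0, 0, 0, 0, 0, 1], [0, 0, 0, 0, 0, 1], [0, 0, 0, 0, 0, 1], [0, 0, 0, 0, 0, 1], [0, 0, 0, 0, 0, 1], [0, 0, 0, 0, 0, 1], [0, 0, 0, 0, 0, 0.17]]])

```text
time_s: 2.13
eef_pos: [0.1643, 0.551, 0.4047]
eef_rot: [-0.0, 0.787, 0.617, 0.0]
wrist_force: [-1.0, -0.2, 0.3]
opening: 0.998
grasp_force: 0.0
```

Call:
send_rows(commands=[[[-0.886, 0.754, 0, 0, 0, 0], [-0.886, 0.754, 0, 0, 0, 0], [-0.886, 0.754, 0, 0, 0, 0], [-0.886, 0.754, 0, 0, 0, 0], [-0.886, 0.754, 0, 0, 0, 0], [-0.886, 0.754, 0, 0, 0, 0], [-0.886, 0.754, 0, 0, 0, 0], [-0.886, 0.754, 0, 0, 0, 0]]])

```text
time_s: 2.8
eef_pos: [0.2908, 0.3005, 0.4049]
eef_rot: [0.0, 0.784, 0.62, 0.0]
wrist_force: [1.1, -0.2, 0.5]
opening: 0.998
grasp_force: 0.0
```

Call:
send_rows(commands=[[[-0.886, 0.754, 0, 0, 0, 0], [-0.886, 0.754, 0, 0, 0, 0], [-0.886, 0.754, 0, 0, 0, 0], [-0.886, 0.754, 0, 0, 0, 0], [-0.886, 0.754, 0, 0, 0, 0], [-0.886, 0.754, 0, 0, 0, 0], [-0.886, 0.754, 0, 0, 0, 0], [-0.886, 0.754, 0, 0, 0, 0]]])

```text
time_s: 3.47
eef_pos: [0.4171, 0.0512, 0.405]
eef_rot: [0.0, 0.785, 0.62, 0.0]
wrist_force: [1.0, 0.9, 0.5]
opening: 1.002
grasp_force: 0.0
```

Call:
send_rows(commands=[[[-0.886, 0.754, 0, 0, 0, 0], [-0.886, 0.754, 0, 0, 0, 0], [-0.886, 0.754, 0, 0, 0, 0], [-0.886, 0.754, 0, 0, 0, 0], [-0.886, 0.754, 0, 0, 0, 0], [-0.886, 0.754, 0, 0, 0, 0], [-0.886, 0.754, 0, 0, 0, 0], [-0.886, 0.754, 0, 0, 0, 0]]])

```text
time_s: 4.13
eef_pos: [0.5435, -0.1979, 0.4046]
eef_rot: [0.0, 0.785, 0.62, 0.0]
wrist_force: [-0.1, -0.2, -0.5]
opening: 1.001
grasp_force: 0.0
```

Call:
send_rows(commands=[[[0, 0, 0.5, 0, 0, 0], [0, 0, 0.5, 0, 0, 0], [0, 0, 0.5, 0, 0, 0], [0, 0, 0, 0, 0, 0], [0, 0, 0, 0, 0, 0]]])

```text
time_s: 4.55
eef_pos: [0.5427, -0.196, 0.359]
eef_rot: [-0.001, 0.785, 0.62, -0.0]
wrist_force: [-1.0, 0.6, 1.0]
opening: 0.999
grasp_force: 0.0
```

Run:
```python
from h import *
a=[]
for n in ["top","scene"]:
    p=imaging.camera(n)
    c=(355,232) if n=="top" else (228,140)
    I=p["image"][c[1]-50:c[1]+50,c[0]-65:c[0]+65]
    a.append(cv2.resize(I,None,fx=5,fy=5,interpolation=cv2.INTER_CUBIC)[:, :])
    W=cloud(p).reshape(-1,3)
    th=np.radians(76.5);e=np.array([np.cos(th),np.sin(th)]);nx=np.array([np.sin(th),-np.cos(th)])
    for lo,hi,l in [(.175,.235,"fingers"),(.125,.148,"handle")]:
        P=W[(np.abs(W[:,0]-.543)<.08)&(np.abs(W[:,1]+.196)<.05 if l=="fingers" else np.abs(W[:,1]+.196)<.03)&(W[:,2]>lo)&(W[:,2]<hi)]
        d=P[:,:2]-[.5427,-.196]
        s=d@nx;y=d@e
        print(n,l,len(P),"x",np.percentile(s,[2,50,98]).round(4) if len(P) else 0,"y",np.percentile(y,[2,50,98]).round(4) if len(P) else 0)
cv2.imwrite("pics/app.png",cv2.resize(np.vstack(a),None,fx=.6,fy=.6))
```

```text
top fingers 10 x [0.0417 0.0443 0.051 ] y [0.0044 0.008  0.0093]
top handle 22 x [-0.0068 -0.0017  0.0054] y [-0.0012  0.0046  0.01  ]
scene fingers 117 x [-0.0532 -0.0406  0.0579] y [-0.0098  0.0088  0.0157]
scene handle 38 x [-0.0029  0.0043  0.0073] y [-0.0118  0.0078  0.0189]
```

View pics/app.png

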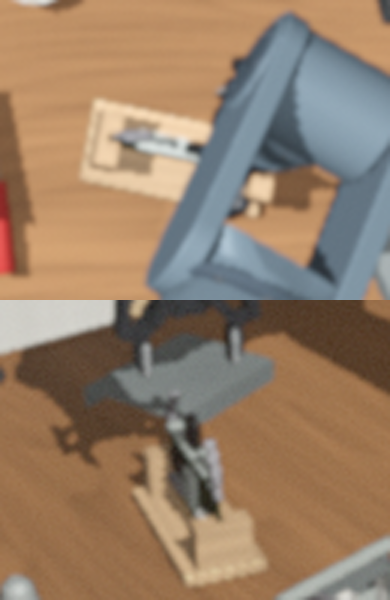

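The arm hides the card in the top view. In the scene view both fingers straddle the handle, and the handle sits midway between them within 1 mm once camera bias is removed. Going down to grasp.

Call:
send_rows(commands=[[[0, 0, 0.5, 0, 0, 0], [0, 0, 0.5, 0, 0, 0], [0, 0, 0.5, 0, 0, 0], [0, 0, 0.5, 0, 0, 0], [0, 0, 0.5, 0, 0, 0], [0, 0, 0, 0, 0, 0], [0, 0, 0, 0, 0, 0]]])

```text
time_s: 5.23
eef_pos: [0.5431, -0.196, 0.2853]
eef_rot: [-0.0, 0.785, 0.619, -0.0]
wrist_force: [0.6, -0.5, 0.2]
opening: 1.003
grasp_force: 0.0
```

Call:
send_rows(commands=[[[0, 0, 0, 0, 0, 0], [0, 0, 0, 0, 0, 0], [0, 0, 0, 0, 0, 0], [0, 0, 0, 0, 0, 0], [0, 0, 0, 0, 0, 0], [0, 0, 0, 0, 0, 0], [0, 0, 0, 0, 0, 0], [0, 0, 0, 0, 0, 0]]], jaw=0)

```text
time_s: 5.9
eef_pos: [0.5431, -0.1962, 0.2851]
eef_rot: [0.0, 0.785, 0.619, 0.0]
wrist_force: [-0.1, 0.6, 3.0]
opening: 0.129
grasp_force: 59.3
```

Call:
send_rows(commands=[[[0, 0, -0.3, 0, 0, 0], [0, 0, -0.5, 0, 0, 0], [0, 0, -0.5, 0, 0, 0], [0, 0, -0.5, 0, 0, 0], [0, 0, -0.5, 0, 0, 0], [0, 0, -0.6, 0, 0, 0], [0, 0, -0.6, 0, 0, 0], [0, 0, -0.6, 0, 0, 0]]])

```text
time_s: 6.57
eef_pos: [0.5426, -0.1959, 0.4081]
eef_rot: [-0.001, 0.785, 0.619, -0.0]
wrist_force: [0.2, 0.3, -3.7]
opening: 0.133
grasp_force: 58.7
```

Call:
send_rows(commands=[[[0, 0, 0, 0, 0, -0.66], [0, 0, 0, 0, 0, -0.66], [0, 0, 0, 0, 0, -0.66], [0, 0, 0, 0, 0, -0.66], [0, 0, 0, 0, 0, -0.66], [0, 0, 0, 0, 0, -0.66], [0, 0, 0, 0, 0, 0]]])

```text
time_s: 7.15
eef_pos: [0.5427, -0.1959, 0.4074]
eef_rot: [-0.001, 0.647, 0.762, -0.0]
wrist_force: [0.6, 0.0, -4.1]
opening: 0.13
grasp_force: 58.8
```

Call:
send_rows(commands=[[[0.3, 0.05, 0, 0, 0, 0], [0.6, 0.1, 0, 0, 0, 0], [0.85, 0.15, 0, 0, 0, 0], [0.85, 0.15, 0, 0, 0, 0], [0.85, 0.15, 0, 0, 0, 0], [0.85, 0.15, 0, 0, 0, 0], [0.85, 0.15, 0, 0, 0, 0], [0.85, 0.15, 0, 0, 0, 0]]])

```text
time_s: 7.82
eef_pos: [0.5449, -0.0115, 0.4076]
eef_rot: [-0.0, 0.649, 0.761, -0.0]
wrist_force: [0.1, 0.4, -3.1]
opening: 0.13
grasp_force: 58.8
```

Call:
send_rows(commands=[[[0.85, 0.15, 0, 0, 0, 0], [0.85, 0.15, 0, 0, 0, 0], [0.85, 0.15, 0, 0, 0, 0], [0.85, 0.15, 0, 0, 0, 0], [0.85, 0.15, 0, 0, 0, 0], [0.85, 0.15, 0, 0, 0, 0], [0.85, 0.15, 0, 0, 0, 0], [0.35, 0.03, 0, 0, 0, 0]]])

```text
time_s: 8.48
eef_pos: [0.5464, 0.1816, 0.4076]
eef_rot: [-0.001, 0.648, 0.761, 0.0]
wrist_force: [0.1, -0.0, -2.5]
opening: 0.128
grasp_force: 58.8
```

Call:
send_rows(commands=[[[0, 0, 0, 0, 0, 0], [0, 0, 0, 0, 0, 0], [0, 0, 0, 0, 0, 0]]])

```text
time_s: 8.73
eef_pos: [0.5471, 0.1778, 0.4075]
eef_rot: [0.0, 0.649, 0.761, -0.0]
wrist_force: [0.0, 0.1, -3.0]
opening: 0.131
grasp_force: 58.8
```

```bash
cat > m.py <<'E'
from h import *
import sys
s=status.get_obs();g=s["eef_pos"];print(g.round(4),s["eef_rot"].round(4),s["wrist_force"].round(1))
a=[]
for n in ["top","scene"]:
    p=imaging.camera(n);I=p["image"];W=cloud(p);np.save(n+"1.npy",W)
    P=W.reshape(-1,3);P=P[~np.isnan(P[:,0])]
    foot=g[2]-.285+.014
    th=np.radians(99.3);e=np.array([np.cos(th),np.sin(th)]);nx=np.array([np.sin(th),-np.cos(th)])
    d=P[:,:2]-g[:2];x=d@nx;y=d@e;z=P[:,2]-foot
    m=(np.abs(x)<.03)&(np.abs(y)<.1)
    def rep(mm,l):
        if mm.sum()<5: print(n,l,mm.sum());return
        r=cv2.minAreaRect(P[mm][:,:2].astype(np.float32)*1000)
        print(n,l,mm.sum(),"x",np.percentile(x[mm],[2,50,98]).round(4),"y",np.percentile(y[mm],[1,50,99]).round(4),"rect",np.round(r[0],1),np.round(r[1],1),round(r[2],1))
    rep(m&(z>.085)&(z<.1),"strip"); rep(m&(z>.02)&(z<.08),"board"); rep(m&(z>.03)&(z<.137),"all")
    rep((np.abs(x)<.09)&(np.abs(y)<.12)&(P[:,2]>.111)&(P[:,2]<.122),"rails")
    c=(233,215) if n=="top" else (300,190)
    a.append(cv2.resize(I[c[1]-60:c[1]+60,c[0]-80:c[0]+80],None,fx=2.4*1.02,fy=2.4*1.02,interpolation=cv2.INTER_CUBIC))
cv2.imwrite(sys.argv[1],np.vstack(a))
E
python3 m.py pics/over.png
```

```text
[0.5471 0.1778 0.4075] [ 0.000e+00  6.487e-01  7.611e-01 -4.000e-04] [ 0.   0.1 -3. ]
top strip 9 x [-0.0087 -0.0016  0.0019] y [-0.0858 -0.049  -0.0471] rect [556.5 112.3] [10.8 39.9] 16.6
top board 2
top all 16 x [-0.0086 -0.0029  0.0018] y [-0.0858 -0.0794 -0.0471] rect [554.  111.5] [11.2 38.6] 8.3
top rails 389 x [-0.0685 -0.0416  0.0638] y [-0.0981 -0.0455  0.0588] rect [548.8 160.4] [148.8 161.8] 9.5
scene strip 281 x [-0.0081  0.0046  0.0129] y [-0.08    0.0136  0.0783] rect [548.3 177. ] [ 26.5 161.4] 9.0
scene board 1006 x [-0.0012  0.0034  0.0135] y [-0.0804  0.008   0.0782] rect [554.  179.5] [ 21.3 166.1] 8.4
scene all 1476 x [-0.0076  0.0036  0.0181] y [-0.0795  0.009   0.0781] rect [550.3 178.7] [ 42.7 163.6] 17.5
scene rails 733 x [-0.0619  0.0449  0.0729] y [-0.0951  0.0455  0.1037] rect [548.1 181. ] [149.2 203.3] 8.8
```

View pics/over.png

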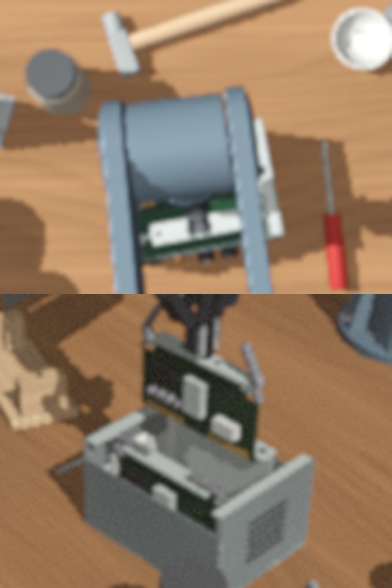

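The held card hangs upright over the empty place with both levers raised; in the lower scene crop its bottom edge runs from about (145,400) to (255,450). I'll refine the card-to-controller offset within this one camera.

```bash
cat > n.py <<'E'
from h import *
s=status.get_obs();g=s["eef_pos"]
th=np.radians(99.3);e=np.array([np.cos(th),np.sin(th)]);nx=np.array([np.sin(th),-np.cos(th)])
foot=g[2]-.285+.014
p=imaging.camera("scene");ds=[p["depth"]]
for i in range(3):ds.append(imaging.camera("scene")["depth"])
p["depth"]=np.median(ds,0)
W=cloud(p);K=p["mtx"];T=p["pose"]
v,u=np.indices(p["depth"].shape)
R=np.stack([(u-K[0,2])/K[0,0],(v-K[1,2])/K[1,1],np.ones_like(u)],-1)@T[:3,:3].T;o=T[:3,3]
def loc(Q): d=Q[...,:2]-g[:2]; return np.stack([d@nx,d@e,Q[...,2]],-1)
L=loc(W);x,y,z=L[...,0],L[...,1],L[...,2]
h=z-foot
m=(np.abs(x-.003)<.02)&(np.abs(y)<.1)&(h>.01)&(h<.066)
for it in range(3):
    A=np.c_[y[m],h[m],np.ones(m.sum())];c=np.linalg.lstsq(A,x[m],rcond=None)[0]
    res=x-(c[0]*y+c[1]*h+c[2]); m=(np.abs(y)<.1)&(h>.008)&(h<.088)&(np.abs(res)<.004)
print("board plane: yaw",c[0].round(4),"tilt",c[1].round(4),"x@foot",c[2].round(4),"face = board x+1.5mm; rms",res[m].std().round(4),m.sum())
# intersect rays with board plane
ol=np.array([(o[:2]-g[:2])@nx,(o[:2]-g[:2])@e,o[2]]);Rl=np.stack([R[...,:2]@nx,R[...,:2]@e,R[...,2]],-1)
nv=np.array([1,-c[0],-c[1]]);k=c[2]-c[1]*foot
t=(k-ol@nv)/(Rl@nv);B=ol+Rl*t[...,None]
ys,hs=B[...,1][m],B[...,2][m]-foot
for lo in np.arange(.01,.088,.006):
    q=ys[(hs>=lo)&(hs<lo+.006)];print(round(lo*1000),(np.array([q.min(),q.max()])*1000).round(1),round(500*(q.min()+q.max()),1))
for lo in np.arange(-.07,.08,.02):
    q=hs[(ys>=lo)&(ys<lo+.02)];print("bottom",round(lo*1000),(q.min()*1000).round(1))
# rails plane
t=(.1165-ol[2])/Rl[...,2];B=ol+Rl*t[...,None]
m=(z>.113)&(z<.122)&(np.abs(x)<.1)&(np.abs(y)<.12)&((y>.078)|(y<-.07))
X,Y=B[...,0][m],B[...,1][m]
for lo in np.arange(-.07,.07,.01):
    q=Y[(X>=lo)&(X<lo+.01)];a=q[q<0];b=q[q>0]
    if len(a) and len(b): print("rails x",round(lo*1000),(np.array([a.min(),a.max(),b.min(),b.max()])*1000).round(1))
for sgn in (-1,1):
    for lo in np.arange(.078,.108,.005):
        q=X[(Y*sgn>=lo)&(Y*sgn<lo+.005)]
        if len(q): print("rail ends",sgn,round(lo*1000),(np.array([q.min(),q.max()])*1000).round(1),round(500*(q.min()+q.max()),1))
E
python3 n.py
```

```text
board plane: yaw -0.0015 tilt 0.0021 x@foot 0.0025 face = board x+1.5mm; rms 0.0013 911
10 [-80.2  80. ] -0.1
16 [-80.3  79.4] -0.4
22 [-80.4  78.9] -0.8
28 [-80.5  78.4] -1.1
34 [-80.7  77.9] -1.4
40 [-80.8  80.4] -0.2
46 [-80.9  79.9] -0.5
52 [-81.   79.4] -0.8
58 [-77.5  78.9] 0.7
64 [-77.7  78.4] 0.4
70 [-85.1  80.7] -2.2
76 [-81.5  83.4] 1.0
82 [-78.   79.9] 1.0
bottom -70 8.5
bottom -50 9.3
bottom -30 8.3
bottom -10 8.7
bottom 10 8.1
bottom 30 8.5
bottom 50 7.7
bottom 70 8.1
rails x -20 [-94.7 -74.2  89.  105. ]
rails x -10 [-93.1 -78.4  89.1 105.1]
rails x 0 [-93.7 -79.1  88.3 105.1]
rails x 10 [-94.  -77.6  88.5 104.3]
rails x 20 [-94.7 -79.8  88.7 104.4]
rails x 30 [-93.1 -78.7  89.7 104.5]
rails x 40 [-93.7 -73.8  74.8 105.4]
rails x 50 [-94.  -77.9  78.5 105.5]
rails x 60 [-94.4 -78.2  88.5 105.6]
rails x 70 [-94.7 -78.9  89.4 104. ]
rail ends -1 78 [-19.1  76.9] 28.9
rail ends -1 83 [-17.2  77.4] 30.1
rail ends -1 88 [-18.8  79.3] 30.2
rail ends -1 93 [-12.9  76.1] 31.6
rail ends 1 78 [49.2 50.9] 50.1
rail ends 1 88 [-67.   77.3] 5.2
rail ends 1 93 [-68.8  75.6] 3.4
rail ends 1 98 [-70.8  78. ] 3.6
rail ends 1 103 [-67.2  76.3] 4.5
```

```bash
cat > q.py <<'E'
exec(open("n.py").read().split("# intersect")[0])
m=(np.abs(y)<.1)&(h>-.012)&(h<.066)&(np.abs(res)<.006)
m=cv2.morphologyEx(m.astype(np.uint8),cv2.MORPH_OPEN,np.ones((3,3)))
n,lab,st,_=cv2.connectedComponentsWithStats(m);b=lab==1+np.argmax(st[1:,4])
vv,uu=np.nonzero(b)
us=np.arange(uu.min(),uu.max()+1);bot=np.array([vv[uu==c].max()+.5 for c in us])
k=slice(4,-4)
lb=np.polyfit(us[k],bot[k],1);r=bot-np.polyval(lb,us)
for _ in range(3):
    w=np.abs(r)<1.0;lb=np.polyfit(us[w],bot[w],1);r=bot-np.polyval(lb,us)
vs=np.arange(vv.min(),vv.max()+1)
Lf=np.array([uu[vv==c].min()-.5 for c in vs]);Rt=np.array([uu[vv==c].max()+.5 for c in vs])
def side(E,lo,hi):
    w=(vs>lo)&(vs<hi);f=np.polyfit(vs[w],E[w],1)
    for _ in range(3):
        rr=np.abs(E-np.polyval(f,vs))<.8;ww=w&rr;f=np.polyfit(vs[ww],E[ww],1)
    return f
vl=np.polyval(lb,us[0]);vr=np.polyval(lb,us[-1])
fl=side(Lf,vl-22,vl-2);fr=side(Rt,vr-22,vr-2)
def corner(f): vc=(lb[0]*f[1]+lb[1])/(1-lb[0]*f[0]);return np.polyval(f,vc),vc
out=[]
for nm,f in (("L",fl),("R",fr)):
    uv=corner(f);Pw=px2w(p,uv,z=foot-.0005);l=loc(Pw);out.append(l);print(nm,np.round(uv,1),(l*1000).round(1))
out=np.array(out);print("card mid face",((out[0]+out[1])*500).round(1),"len",(np.linalg.norm(out[0]-out[1])*1000).round(1))
o_=p["pose"][:3,3]
# rails: ray onto z=.116
ol=np.array([(o[:2]-g[:2])@nx,(o[:2]-g[:2])@e,o[2]]);Rl=np.stack([R[...,:2]@nx,R[...,:2]@e,R[...,2]],-1)
t=(.116-ol[2])/Rl[...,2];B=ol+Rl*t[...,None]
m=(z>.1125)&(z<.122)&(np.abs(x)<.1)&((y>.083)|(y<-.07))&(np.abs(y)<.12)
X,Y=B[...,0][m],B[...,1][m];f=[]
for lo in np.arange(-.01,.07,.004):
    q=Y[(X>=lo)&(X<lo+.004)];a=q[q<0];c2=q[q>0]
    if len(a)>2 and len(c2)>2:f.append([a.min(),a.max(),c2.min(),c2.max()])
f=np.median(f,0)*1000;print("rails y edges",f.round(1),"outer mid",round((f[0]+f[3])/2,1),"inner",round((f[1]+f[2])/2,1))
I=p["image"].copy()
for ff in (fl,fr):
    uv=corner(ff);cv2.circle(I,(int(round(uv[0])),int(round(uv[1]))),2,(0,0,255),-1)
I[m]=(0,255,255)
cv2.imwrite("pics/q.png",cv2.resize(I[90:290,200:400],None,fx=3,fy=3,interpolation=cv2.INTER_NEAREST))
E
python3 q.py
```

```text
board plane: yaw -0.0043 tilt 0.0041 x@foot 0.0024 face = board x+1.5mm; rms 0.0013 902
L [336.3 205.5] [  2.  119.7 136.2]
R [324.1 199. ] [  2.2  80.9 136.2]
card mid face [  2.1 100.3 136.2] len 38.7
rails y edges [-93.9 -79.   88.9 103.9] outer mid 5.0 inner 4.9q.py:16: RankWarning: Polyfit may be poorly conditioned
  rr=np.abs(E-np.polyval(f,vs))<.8;ww=w&rr;f=np.polyfit(vs[ww],E[ww],1)
q.py:16: RankWarning: Polyfit may be poorly conditioned
  rr=np.abs(E-np.polyval(f,vs))<.8;ww=w&rr;f=np.polyfit(vs[ww],E[ww],1)
q.py:16: RankWarning: Polyfit may be poorly conditioned
  rr=np.abs(E-np.polyval(f,vs))<.8;ww=w&rr;f=np.polyfit(vs[ww],E[ww],1)
```

View pics/q.png

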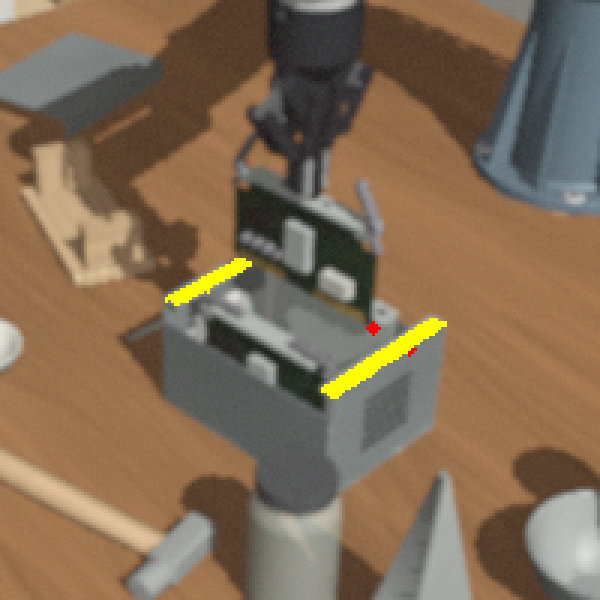

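The R marker lands on the card's +y bottom corner, and the yellow rail tops match the picture. The L marker is spurious. Relative to the card, the slot is about +3 mm in x and +4.5 mm in y. I'm shifting most of that and going down toward the mouth.

Call:
send_rows(commands=[[[0.13, 0.07, 0, 0, 0, 0], [0, 0, 0.3, 0, 0, 0], [0, 0, 0.3, 0, 0, 0], [0, 0, 0.3, 0, 0, 0], [0, 0, 0.3, 0, 0, 0], [0, 0, 0, 0, 0, 0], [0, 0, 0, 0, 0, 0]]])

```text
time_s: 9.82
eef_pos: [0.5484, 0.1825, 0.3704]
eef_rot: [-0.001, 0.648, 0.761, -0.001]
wrist_force: [0.4, -0.3, -2.4]
opening: 0.132
grasp_force: 58.7
```

Call:
send_rows(commands=[[[0, 0, 0.13, 0, 0, 0], [0, 0, 0.13, 0, 0, 0], [0, 0, 0, 0, 0, 0], [0, 0, 0, 0, 0, 0]]])

```text
time_s: 10.15
eef_pos: [0.5487, 0.1825, 0.3638]
eef_rot: [-0.0, 0.648, 0.761, -0.0]
wrist_force: [-0.1, -0.9, -2.5]
opening: 0.129
grasp_force: 58.7
```

Call:
send_rows(commands=[[[0, 0, 0.1, 0, 0, 0], [0, 0, 0, 0, 0, 0], [0, 0, 0, 0, 0, 0]]])

```text
time_s: 10.4
eef_pos: [0.5487, 0.1825, 0.3608]
eef_rot: [-0.0, 0.648, 0.761, -0.0]
wrist_force: [0.5, 0.8, -2.6]
opening: 0.131
grasp_force: 58.8
```

Call:
send_rows(commands=[[[0, 0, 0.1, 0, 0, 0], [0, 0, 0, 0, 0, 0], [0, 0, 0, 0, 0, 0]]])

```text
time_s: 10.65
eef_pos: [0.5487, 0.1825, 0.3576]
eef_rot: [-0.0, 0.648, 0.761, -0.0]
wrist_force: [0.2, 0.0, -2.0]
opening: 0.132
grasp_force: 58.8
```

Call:
send_rows(commands=[[[0, 0, 0.1, 0, 0, 0], [0, 0, 0, 0, 0, 0], [0, 0, 0, 0, 0, 0]]])

```text
time_s: 10.9
eef_pos: [0.5486, 0.1825, 0.3546]
eef_rot: [-0.0, 0.648, 0.761, -0.0]
wrist_force: [-0.5, 0.2, -2.9]
opening: 0.128
grasp_force: 58.8
```

Call:
send_rows(commands=[[[0, 0, 0.1, 0, 0, 0], [0, 0, 0, 0, 0, 0], [0, 0, 0, 0, 0, 0]]])

```text
time_s: 11.15
eef_pos: [0.5486, 0.1825, 0.3516]
eef_rot: [-0.0, 0.648, 0.761, -0.0]
wrist_force: [-0.1, 0.1, -2.8]
opening: 0.13
grasp_force: 58.8
```

Call:
send_rows(commands=[[[0, 0, 0.1, 0, 0, 0], [0, 0, 0.1, 0, 0, 0], [0, 0, 0, 0, 0, 0], [0, 0, 0, 0, 0, 0]]])

```text
time_s: 11.48
eef_pos: [0.5486, 0.1825, 0.3455]
eef_rot: [-0.0, 0.648, 0.761, -0.0]
wrist_force: [-0.1, -0.6, -3.8]
opening: 0.131
grasp_force: 58.7
```

Run:
```python
from h import *
s=status.get_obs();print(s["wrist_force"].round(2),s["torque"].round(3))
p=imaging.camera("scene");cv2.imwrite("pics/in1.png",cv2.resize(p["image"][100:240,240:360],None,fx=4.2,fy=4.2,interpolation=cv2.INTER_CUBIC))
```

```text
[-0.08 -0.63 -3.77] [ 0.051 -0.009 -0.002]
```

View pics/in1.png

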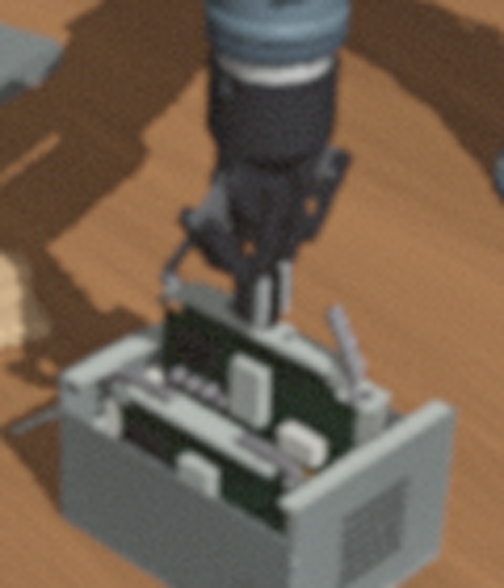

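The card is going down between the two guides, with both levers still raised at crop (170,285) and (340,335). No side force, so I continue.

Call:
send_rows(commands=[[[0, 0, 0.1, 0, 0, 0], [0, 0, 0.1, 0, 0, 0], [0, 0, 0.1, 0, 0, 0], [0, 0, 0, 0, 0, 0], [0, 0, 0, 0, 0, 0]]])

```text
time_s: 11.95
eef_pos: [0.5487, 0.1825, 0.3366]
eef_rot: [-0.0, 0.648, 0.761, -0.0]
wrist_force: [-0.5, -0.5, -3.2]
opening: 0.13
grasp_force: 58.7
```

Call:
send_rows(commands=[[[0, 0, 0.1, 0, 0, 0], [0, 0, 0.1, 0, 0, 0], [0, 0, 0, 0, 0, 0], [0, 0, 0, 0, 0, 0]]])

```text
time_s: 12.28
eef_pos: [0.5487, 0.1825, 0.3306]
eef_rot: [-0.0, 0.648, 0.761, -0.0]
wrist_force: [-0.6, -0.2, -3.5]
opening: 0.134
grasp_force: 58.7
```

Call:
send_rows(commands=[[[0, 0, 0.1, 0, 0, 0], [0, 0, 0.1, 0, 0, 0], [0, 0, 0.1, 0, 0, 0], [0, 0, 0, 0, 0, 0], [0, 0, 0, 0, 0, 0]]])

```text
time_s: 12.7
eef_pos: [0.5487, 0.1825, 0.3216]
eef_rot: [-0.0, 0.648, 0.761, -0.0]
wrist_force: [-0.6, -0.6, -3.2]
opening: 0.13
grasp_force: 58.7
```

Call:
send_rows(commands=[[[0, 0, 0.1, 0, 0, 0], [0, 0, 0.1, 0, 0, 0], [0, 0, 0.1, 0, 0, 0], [0, 0, 0, 0, 0, 0], [0, 0, 0, 0, 0, 0]]])

```text
time_s: 13.12
eef_pos: [0.5487, 0.1825, 0.3126]
eef_rot: [-0.0, 0.648, 0.761, -0.0]
wrist_force: [-0.9, 0.1, -2.7]
opening: 0.129
grasp_force: 58.7
```

Call:
send_rows(commands=[[[0, 0, 0.1, 0, 0, 0], [0, 0, 0.1, 0, 0, 0], [0, 0, 0.1, 0, 0, 0], [0, 0, 0, 0, 0, 0], [0, 0, 0, 0, 0, 0]]])

```text
time_s: 13.53
eef_pos: [0.5487, 0.1825, 0.3036]
eef_rot: [-0.0, 0.648, 0.761, -0.0]
wrist_force: [-0.5, -0.1, -3.4]
opening: 0.128
grasp_force: 58.7
```

Call:
send_rows(commands=[[[0, 0, 0.05, 0, 0, 0], [0, 0, 0, 0, 0, 0], [0, 0, 0, 0, 0, 0]]])

```text
time_s: 13.78
eef_pos: [0.5487, 0.1825, 0.3023]
eef_rot: [0.0, 0.648, 0.761, -0.0]
wrist_force: [-1.4, -0.7, -3.3]
opening: 0.129
grasp_force: 58.8
```

Call:
send_rows(commands=[[[0, 0, 0.03, 0, 0, 0], [0, 0, 0, 0, 0, 0], [0, 0, 0, 0, 0, 0]]])

```text
time_s: 14.03
eef_pos: [0.5487, 0.1825, 0.3015]
eef_rot: [-0.0, 0.648, 0.761, -0.0]
wrist_force: [-0.4, 0.6, -4.0]
opening: 0.13
grasp_force: 58.8
```

Call:
send_rows(commands=[[[0, 0, 0.03, 0, 0, 0], [0, 0, 0, 0, 0, 0], [0, 0, 0, 0, 0, 0]]])

```text
time_s: 14.28
eef_pos: [0.5487, 0.1825, 0.3005]
eef_rot: [-0.0, 0.648, 0.761, 0.0]
wrist_force: [-1.0, -0.5, -3.1]
opening: 0.131
grasp_force: 58.8
```

Call:
send_rows(commands=[[[0, 0, 0.02, 0, 0, 0], [0, 0, 0, 0, 0, 0], [0, 0, 0, 0, 0, 0]]])

```text
time_s: 14.53
eef_pos: [0.5487, 0.1825, 0.3]
eef_rot: [-0.0, 0.648, 0.761, 0.0]
wrist_force: [-0.9, -0.0, -2.4]
opening: 0.131
grasp_force: 58.9
```

Call:
send_rows(commands=[[[0, 0, 0.02, 0, 0, 0], [0, 0, 0, 0, 0, 0], [0, 0, 0, 0, 0, 0]]])

```text
time_s: 14.78
eef_pos: [0.5488, 0.1826, 0.2999]
eef_rot: [0.0, 0.648, 0.761, 0.0]
wrist_force: [-3.8, 0.7, 3.0]
opening: 0.132
grasp_force: 59.5
```

Contact: the vertical force jumped by about 6 N at a foot height of about 29 mm. One small press to seat it, then I let go.

Call:
send_rows(commands=[[[0, 0, 0.02, 0, 0, 0], [0, 0, 0, 0, 0, 0], [0, 0, 0, 0, 0, 0]]])

```text
time_s: 15.03
eef_pos: [0.5488, 0.1826, 0.2999]
eef_rot: [0.0, 0.648, 0.761, 0.0]
wrist_force: [-4.6, -0.7, 7.4]
opening: 0.135
grasp_force: 60.4
```

Call:
send_rows(commands=[[[0, 0, 0, 0, 0, 0], [0, 0, 0, 0, 0, 0], [0, 0, 0, 0, 0, 0], [0, 0, 0, 0, 0, 0], [0, 0, 0, 0, 0, 0], [0, 0, 0, 0, 0, 0]]], jaw=1)

```text
time_s: 15.53
eef_pos: [0.5488, 0.1825, 0.2987]
eef_rot: [0.0, 0.648, 0.761, 0.0]
wrist_force: [0.5, 0.5, -0.4]
opening: 0.96
grasp_force: 0.0
```

Call:
send_rows(commands=[[[0, 0, -0.4, 0, 0, 0], [0, 0, -0.6, 0, 0, 0], [0, 0, -0.6, 0, 0, 0], [0, 0, -0.6, 0, 0, 0], [0, 0, -0.6, 0, 0, 0], [0, 0, 0, 0, 0, 0], [0, 0, 0, 0, 0, 0]]])

```text
time_s: 16.12
eef_pos: [0.5491, 0.1826, 0.3846]
eef_rot: [0.001, 0.648, 0.761, 0.001]
wrist_force: [0.2, 0.3, -0.9]
opening: 0.997
grasp_force: 0.0
```

Call:
send_rows(commands=[[[0, 0, 0, 0, 0, 0], [0, 0, 0, 0, 0, 0], [0, 0, 0, 0, 0, 0], [0, 0, 0, 0, 0, 0], [0, 0, 0, 0, 0, 0], [0, 0, 0, 0, 0, 0], [0, 0, 0, 0, 0, 0], [0, 0, 0, 0, 0, 0]]], jaw=0)

```text
time_s: 16.78
eef_pos: [0.5487, 0.1825, 0.3827]
eef_rot: [-0.0, 0.648, 0.761, -0.0]
wrist_force: [0.3, 0.1, -0.1]
opening: -0.002
grasp_force: 0.0
```

```bash
cat > r.py <<'E'
from h import *
import sys
s=status.get_obs();g=s["eef_pos"];print(g.round(4),s["opening"].round(3),s["wrist_force"].round(2))
C=np.array([.5487,.1825])
th=np.radians(99.3);e=np.array([np.cos(th),np.sin(th)]);nx=np.array([np.sin(th),-np.cos(th)])
for i in range(1):
    p=imaging.camera("scene");W=cloud(p).reshape(-1,3);d=W[:,:2]-C;x=d@nx;y=d@e;z=W[:,2]
    for sg in (1,-1):
        m=(np.abs(x-.003)<.012)&(y*sg>.02)&(y*sg<.09)&(z>.126)&(z<.19)
        if m.sum()>3: print("lever",sg,m.sum(),"ztop",np.percentile(z[m],[50,90,100]).round(4),"y",np.percentile(y[m],[2,50,98]).round(4))
    m=(np.abs(x-.003)<.012)&(np.abs(y)<.05)&(z>.1)&(z<.132)
    print("strip z",m.sum(),np.median(z[m]).round(4),"x",np.percentile(x[m],[5,50,95]).round(4))
    m=(np.abs(x-.003)<.012)&(np.abs(y)<.02)&(z>.130)&(z<.17)
    if m.sum()>3:print("handle",m.sum(),"z",np.percentile(z[m],[50,98]).round(4),"x",np.percentile(x[m],[5,50,95]).round(4),"y",np.percentile(y[m],[3,50,97]).round(4))
cv2.imwrite(sys.argv[1],cv2.resize(p["image"][110:230,240:360],None,fx=5,fy=5,interpolation=cv2.INTER_CUBIC))
E
python3 r.py pics/rel.png
```

```text
Traceback (most recent call last):
  File "r.py", line 3, in <module>
    s=status.get_obs();g=s["eef_pos"];print(g.round(4),s["opening"].round(3),s["wrist_force"].round(2))
                                                       ^^^^^^^^^^^^^^^^^^
AttributeError: 'float' object has no attribute 'round'
```

```bash
sed -i 's/s\["opening"\].round(3)/s["opening"]/' r.py; python3 r.py pics/rel.png
```

```text
[0.5487 0.1825 0.3827] -0.0018487257942092017 [ 0.3   0.14 -0.11]
lever 1 66 ztop [0.142  0.157  0.1596] y [0.0567 0.0669 0.0769]
lever -1 31 ztop [0.1433 0.1577 0.1596] y [-0.0763 -0.0649 -0.0559]
strip z 272 0.1205 x [-0.0062  0.0004  0.0082]
handle 110 z [0.1457 0.1578] x [-0.0063  0.0011  0.0051] y [-0.0143  0.0031  0.0139]
```

View pics/rel.png

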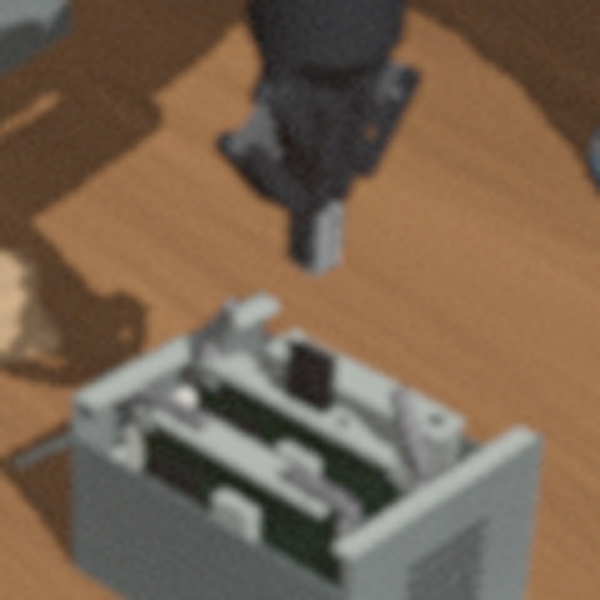

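The card stands on its connectors: handle upright at crop (310,370), levers raised at (230,310) and (410,430), lever tops both at about 160 mm. I start with lever_l, fingers shut, coming from outside and sweeping inward.

Call:
send_rows(commands=[[[0.65, 0, 0, 0, 0, 0], [0.65, 0, 0, 0, 0, 0], [0.65, 0, 0, 0, 0, 0], [0.65, 0, 0, 0, 0, 0], [0, 0, 0.5, 0, 0, 0], [0, 0, 0.6, 0, 0, 0], [0, 0, 0.6, 0, 0, 0], [0, 0, 0, 0, 0, 0]]], jaw=0)

```text
time_s: 17.5
eef_pos: [0.5349, 0.2594, 0.3279]
eef_rot: [-0.002, 0.648, 0.761, -0.003]
wrist_force: [-1.4, -0.4, -0.8]
opening: -0.001
grasp_force: 0.0
```

Call:
send_rows(commands=[[[-0.1, 0, 0, 0, 0, 0], [0, 0, 0, 0, 0, 0], [0, 0, 0, 0, 0, 0]]])

```text
time_s: 17.75
eef_pos: [0.5374, 0.2564, 0.3334]
eef_rot: [0.001, 0.649, 0.761, 0.001]
wrist_force: [-0.5, 1.3, -0.1]
opening: -0.001
grasp_force: 0.0
```

Call:
send_rows(commands=[[[-0.1, 0, 0, 0, 0, 0], [0, 0, 0, 0, 0, 0], [0, 0, 0, 0, 0, 0]]])

```text
time_s: 18.0
eef_pos: [0.5375, 0.2534, 0.3325]
eef_rot: [0.0, 0.648, 0.761, 0.0]
wrist_force: [0.7, -0.6, 0.2]
opening: -0.004
grasp_force: 0.0
```

Call:
send_rows(commands=[[[0, 0, 0.1, 0, 0, 0], [-0.1, 0, 0, 0, 0, 0], [0, 0, 0, 0, 0, 0], [0, 0, 0, 0, 0, 0]]])

```text
time_s: 18.33
eef_pos: [0.5377, 0.2505, 0.3286]
eef_rot: [-0.0, 0.648, 0.761, -0.0]
wrist_force: [-0.4, 1.2, -0.3]
opening: -0.0
grasp_force: 0.0
```

Call:
send_rows(commands=[[[-0.1, 0, 0.02, 0, 0, 0], [0, 0, 0, 0, 0, 0], [0, 0, 0, 0, 0, 0]]])

```text
time_s: 18.58
eef_pos: [0.5382, 0.2477, 0.3282]
eef_rot: [-0.0, 0.648, 0.761, 0.0]
wrist_force: [-0.1, 1.4, 0.2]
opening: -0.0
grasp_force: 0.6
```

Call:
send_rows(commands=[[[-0.1, 0, 0.03, 0, 0, 0], [0, 0, 0, 0, 0, 0], [0, 0, 0, 0, 0, 0]]])

```text
time_s: 18.83
eef_pos: [0.5387, 0.2446, 0.3272]
eef_rot: [0.0, 0.648, 0.761, -0.0]
wrist_force: [-0.1, 2.0, 0.5]
opening: -0.002
grasp_force: 0.6
```

Call:
send_rows(commands=[[[-0.11, 0, 0.07, 0, 0, 0], [-0.11, 0, 0.07, 0, 0, 0], [0, 0, 0, 0, 0, 0], [0, 0, 0, 0, 0, 0]]])

```text
time_s: 19.17
eef_pos: [0.5399, 0.2377, 0.323]
eef_rot: [0.0, 0.649, 0.761, -0.0]
wrist_force: [1.1, -0.3, 0.9]
opening: -0.0
grasp_force: 0.2
```

Call:
send_rows(commands=[[[-0.08, 0, 0.075, 0, 0, 0], [-0.08, 0, 0.075, 0, 0, 0], [0, 0, 0, 0, 0, 0], [0, 0, 0, 0, 0, 0]]])

```text
time_s: 19.5
eef_pos: [0.5405, 0.2332, 0.3184]
eef_rot: [-0.0, 0.648, 0.761, -0.0]
wrist_force: [0.4, 0.6, 2.5]
opening: -0.001
grasp_force: 0.7
```

Call:
send_rows(commands=[[[-0.065, 0, 0.08, 0, 0, 0], [0, 0, 0, 0, 0, 0], [0, 0, 0, 0, 0, 0]]])

```text
time_s: 19.75
eef_pos: [0.5408, 0.2314, 0.316]
eef_rot: [-0.0, 0.648, 0.761, -0.0]
wrist_force: [-0.2, 0.1, 2.0]
opening: -0.005
grasp_force: 0.9
```

Call:
send_rows(commands=[[[-0.07, 0, 0.09, 0, 0, 0], [0, 0, 0, 0, 0, 0], [0, 0, 0, 0, 0, 0]]])

```text
time_s: 20.0
eef_pos: [0.5412, 0.2297, 0.3135]
eef_rot: [-0.0, 0.648, 0.761, 0.0]
wrist_force: [0.4, 1.3, 5.2]
opening: -0.003
grasp_force: 2.2
```

Call:
send_rows(commands=[[[-0.05, 0, 0.08, 0, 0, 0], [0, 0, 0, 0, 0, 0], [0, 0, 0, 0, 0, 0]]])

```text
time_s: 20.25
eef_pos: [0.5413, 0.2286, 0.3112]
eef_rot: [-0.0, 0.648, 0.761, 0.001]
wrist_force: [-0.2, 4.6, 4.5]
opening: -0.001
grasp_force: 2.8
```

Call:
send_rows(commands=[[[-0.05, 0, 0.08, 0, 0, 0], [0, 0, 0, 0, 0, 0], [0, 0, 0, 0, 0, 0]]])

```text
time_s: 20.5
eef_pos: [0.5415, 0.2271, 0.3087]
eef_rot: [-0.0, 0.648, 0.761, 0.001]
wrist_force: [-0.7, 4.2, 5.0]
opening: 0.001
grasp_force: 2.8
```

Call:
send_rows(commands=[[[-0.02, 0, 0.07, 0, 0, 0], [0, 0, 0, 0, 0, 0], [0, 0, 0, 0, 0, 0]]])

```text
time_s: 20.75
eef_pos: [0.5417, 0.2264, 0.3067]
eef_rot: [-0.0, 0.648, 0.761, 0.001]
wrist_force: [-0.4, 4.7, 5.3]
opening: -0.001
grasp_force: 3.1
```

Call:
send_rows(commands=[[[-0.02, 0, 0.07, 0, 0, 0], [0, 0, 0, 0, 0, 0], [0, 0, 0, 0, 0, 0]]])

```text
time_s: 21.0
eef_pos: [0.5419, 0.2258, 0.3047]
eef_rot: [-0.0, 0.648, 0.761, 0.001]
wrist_force: [-0.1, 5.2, 5.9]
opening: 0.001
grasp_force: 3.2
```

Call:
send_rows(commands=[[[0, 0, 0.06, 0, 0, 0], [0, 0, 0, 0, 0, 0], [0, 0, 0, 0, 0, 0]]])

```text
time_s: 21.25
eef_pos: [0.5419, 0.2257, 0.303]
eef_rot: [0.0, 0.648, 0.761, 0.001]
wrist_force: [0.8, 5.2, 5.3]
opening: 0.001
grasp_force: 3.1
```

Call:
send_rows(commands=[[[0, 0, 0.06, 0, 0, 0], [0, 0, 0, 0, 0, 0], [0, 0, 0, 0, 0, 0]]])

```text
time_s: 21.5
eef_pos: [0.542, 0.2256, 0.3012]
eef_rot: [0.0, 0.648, 0.761, 0.001]
wrist_force: [-0.0, 4.7, 4.7]
opening: -0.003
grasp_force: 3.1
```

Call:
send_rows(commands=[[[0, 0, 0.06, 0, 0, 0], [0, 0, 0, 0, 0, 0], [0, 0, 0, 0, 0, 0]]])

```text
time_s: 21.75
eef_pos: [0.5421, 0.2255, 0.2994]
eef_rot: [0.0, 0.648, 0.761, 0.001]
wrist_force: [0.7, 3.9, 4.6]
opening: 0.0
grasp_force: 3.0
```

Call:
send_rows(commands=[[[0, 0, 0.05, 0, 0, 0], [0, 0, 0, 0, 0, 0], [0, 0, 0, 0, 0, 0]]])

```text
time_s: 22.0
eef_pos: [0.5421, 0.2254, 0.298]
eef_rot: [0.0, 0.648, 0.761, 0.001]
wrist_force: [1.0, 2.7, 4.7]
opening: -0.001
grasp_force: 3.2
```

Call:
send_rows(commands=[[[0, 0, 0.04, 0, 0, 0], [0, 0, 0, 0, 0, 0], [0, 0, 0, 0, 0, 0]]])

```text
time_s: 22.25
eef_pos: [0.5423, 0.2256, 0.2975]
eef_rot: [0.001, 0.648, 0.761, 0.001]
wrist_force: [-1.3, 4.2, 8.5]
opening: -0.0
grasp_force: 5.0
```

Call:
send_rows(commands=[[[0, 0, 0.03, 0, 0, 0], [0, 0, 0, 0, 0, 0], [0, 0, 0, 0, 0, 0]]])

```text
time_s: 22.5
eef_pos: [0.5425, 0.2256, 0.2973]
eef_rot: [0.001, 0.648, 0.761, 0.001]
wrist_force: [-1.3, 3.3, 11.9]
opening: -0.0
grasp_force: 6.6
```

Call:
send_rows(commands=[[[0, 0, 0.02, 0, 0, 0], [0, 0, 0, 0, 0, 0], [0, 0, 0, 0, 0, 0]]])

```text
time_s: 22.75
eef_pos: [0.5427, 0.2257, 0.2972]
eef_rot: [0.001, 0.648, 0.761, 0.002]
wrist_force: [-1.3, 3.7, 14.7]
opening: 0.003
grasp_force: 7.6
```

lever_l came down on 4–6 N and then hit a firm stop at about 15 N. The tip height of 124 mm fits a flat lever on a card still tilted by its other end. Now the mirrored move on lever_r.

Call:
send_rows(commands=[[[0, 0, -0.3, 0, 0, 0], [0, 0, -0.5, 0, 0, 0], [0, 0, -0.6, 0, 0, 0], [0, 0, -0.7, 0, 0, 0], [0, 0, -0.7, 0, 0, 0], [0, 0, 0, 0, 0, 0]]])

```text
time_s: 23.25
eef_pos: [0.5428, 0.2251, 0.3829]
eef_rot: [0.002, 0.648, 0.761, 0.002]
wrist_force: [1.0, 1.4, 1.1]
opening: -0.002
grasp_force: 0.0
```

Call:
send_rows(commands=[[[-0.6, 0, 0, 0, 0, 0], [-0.7, 0, 0, 0, 0, 0], [-0.7, 0, 0, 0, 0, 0], [-0.7, 0, 0, 0, 0, 0], [-0.7, 0, 0, 0, 0, 0], [-0.6, 0, 0, 0, 0, 0], [0, 0, 0, 0, 0, 0], [0, 0, 0, 0, 0, 0]]])

```text
time_s: 23.92
eef_pos: [0.5607, 0.1059, 0.3776]
eef_rot: [-0.001, 0.649, 0.761, -0.001]
wrist_force: [0.5, -0.1, -0.1]
opening: 0.002
grasp_force: 0.0
```

```bash
python3 r.py pics/l1.png
```

```text
[0.5607 0.1059 0.3776] 0.002489857890902391 [ 0.53 -0.12 -0.06]
lever -1 33 ztop [0.1456 0.1582 0.1608] y [-0.0738 -0.0626 -0.0512]
strip z 257 0.1187 x [-0.005   0.0012  0.0075]
handle 101 z [0.1449 0.155 ] x [-0.0072  0.0012  0.0042] y [-0.0098  0.0057  0.0167]
```

View pics/l1.png

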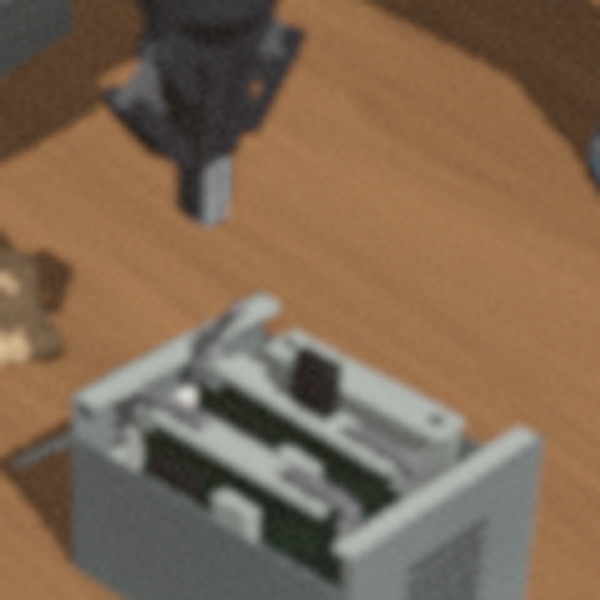

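lever_l now lies flat at crop (385,445) and lever_r is still raised at (225,325).

Call:
send_rows(commands=[[[0, 0, 0.4, 0, 0, 0], [0, 0, 0.5, 0, 0, 0], [0, 0, 0.5, 0, 0, 0], [0, 0, 0.2, 0, 0, 0], [0, 0, 0, 0, 0, 0], [0.1, 0, 0, 0, 0, 0], [0.1, 0, 0, 0, 0, 0], [0, 0, 0, 0, 0, 0]]])

```text
time_s: 24.63
eef_pos: [0.5602, 0.1136, 0.3318]
eef_rot: [0.001, 0.648, 0.762, 0.001]
wrist_force: [0.4, -0.1, 0.1]
opening: -0.002
grasp_force: 0.0
```

Call:
send_rows(commands=[[[0.1, 0, 0, 0, 0, 0], [0, 0, 0, 0, 0, 0], [0, 0, 0, 0, 0, 0]]])

```text
time_s: 24.88
eef_pos: [0.5596, 0.116, 0.3314]
eef_rot: [0.0, 0.648, 0.761, 0.0]
wrist_force: [-0.6, 0.4, -1.4]
opening: 0.001
grasp_force: 0.0
```

Call:
send_rows(commands=[[[0.1, 0, 0.02, 0, 0, 0], [0, 0, 0, 0, 0, 0], [0, 0, 0, 0, 0, 0]]])

```text
time_s: 25.13
eef_pos: [0.5592, 0.1186, 0.3305]
eef_rot: [0.0, 0.648, 0.761, 0.0]
wrist_force: [0.3, -1.6, 0.8]
opening: -0.0
grasp_force: 0.8
```

Call:
send_rows(commands=[[[0.1, 0, 0.04, 0, 0, 0], [0, 0, 0, 0, 0, 0], [0, 0, 0, 0, 0, 0]]])

```text
time_s: 25.38
eef_pos: [0.5586, 0.1217, 0.3291]
eef_rot: [0.0, 0.648, 0.761, 0.0]
wrist_force: [1.3, -1.9, 0.8]
opening: -0.002
grasp_force: 0.7
```

Call:
send_rows(commands=[[[0.1, 0, 0.1, 0, 0, 0], [0.09, 0, 0.1, 0, 0, 0], [0, 0, 0, 0, 0, 0], [0, 0, 0, 0, 0, 0]]])

```text
time_s: 25.72
eef_pos: [0.5574, 0.1277, 0.3227]
eef_rot: [-0.0, 0.648, 0.762, -0.0]
wrist_force: [0.7, 0.2, 0.0]
opening: 0.003
grasp_force: 0.4
```

Call:
send_rows(commands=[[[0.08, 0, 0.075, 0, 0, 0], [0.08, 0, 0.075, 0, 0, 0], [0, 0, 0, 0, 0, 0], [0, 0, 0, 0, 0, 0]]])

```text
time_s: 26.05
eef_pos: [0.5567, 0.1323, 0.3182]
eef_rot: [-0.0, 0.648, 0.761, -0.0]
wrist_force: [-0.3, -0.9, 0.4]
opening: 0.0
grasp_force: 0.3
```

Call:
send_rows(commands=[[[0.065, 0, 0.08, 0, 0, 0], [0, 0, 0, 0, 0, 0], [0, 0, 0, 0, 0, 0]]])

```text
time_s: 26.3
eef_pos: [0.5565, 0.134, 0.3161]
eef_rot: [-0.0, 0.648, 0.761, -0.0]
wrist_force: [-1.0, -0.9, 3.2]
opening: 0.001
grasp_force: 1.6
```

Call:
send_rows(commands=[[[0.06, 0, 0.09, 0, 0, 0], [0, 0, 0, 0, 0, 0], [0, 0, 0, 0, 0, 0]]])

```text
time_s: 26.55
eef_pos: [0.5564, 0.1355, 0.3138]
eef_rot: [0.0, 0.648, 0.761, -0.0]
wrist_force: [-0.7, -1.5, 5.6]
opening: -0.004
grasp_force: 3.0
```

Call:
send_rows(commands=[[[0.05, 0, 0.08, 0, 0, 0], [0, 0, 0, 0, 0, 0], [0, 0, 0, 0, 0, 0]]])

```text
time_s: 26.8
eef_pos: [0.5563, 0.1369, 0.3115]
eef_rot: [0.001, 0.648, 0.761, 0.0]
wrist_force: [-0.1, -2.5, 5.3]
opening: 0.002
grasp_force: 3.8
```

Call:
send_rows(commands=[[[0.04, 0, 0.08, 0, 0, 0], [0, 0, 0, 0, 0, 0], [0, 0, 0, 0, 0, 0]]])

```text
time_s: 27.05
eef_pos: [0.5562, 0.138, 0.3091]
eef_rot: [0.001, 0.648, 0.761, -0.0]
wrist_force: [0.4, -2.9, 5.3]
opening: 0.004
grasp_force: 3.0
```

Call:
send_rows(commands=[[[0.02, 0, 0.07, 0, 0, 0], [0, 0, 0, 0, 0, 0], [0, 0, 0, 0, 0, 0]]])

```text
time_s: 27.3
eef_pos: [0.5561, 0.1386, 0.3071]
eef_rot: [0.001, 0.648, 0.761, 0.0]
wrist_force: [0.3, -1.9, 5.5]
opening: 0.0
grasp_force: 2.9
```

Call:
send_rows(commands=[[[0.01, 0, 0.07, 0, 0, 0], [0, 0, 0, 0, 0, 0], [0, 0, 0, 0, 0, 0]]])

```text
time_s: 27.55
eef_pos: [0.5562, 0.1389, 0.3051]
eef_rot: [0.001, 0.648, 0.761, 0.0]
wrist_force: [0.3, -1.4, 5.7]
opening: -0.001
grasp_force: 2.8
```

Call:
send_rows(commands=[[[0, 0, 0.07, 0, 0, 0], [0, 0, 0, 0, 0, 0], [0, 0, 0, 0, 0, 0]]])

```text
time_s: 27.8
eef_pos: [0.5563, 0.1391, 0.3031]
eef_rot: [0.001, 0.648, 0.761, 0.001]
wrist_force: [1.5, -2.2, 4.8]
opening: 0.001
grasp_force: 2.7
```

Call:
send_rows(commands=[[[0, 0, 0.06, 0, 0, 0], [0, 0, 0, 0, 0, 0], [0, 0, 0, 0, 0, 0]]])

```text
time_s: 28.05
eef_pos: [0.5563, 0.1393, 0.3013]
eef_rot: [0.001, 0.648, 0.761, 0.001]
wrist_force: [1.2, 0.3, 5.4]
opening: -0.003
grasp_force: 2.8
```

Call:
send_rows(commands=[[[0, 0, 0.06, 0, 0, 0], [0, 0, 0, 0, 0, 0], [0, 0, 0, 0, 0, 0]]])

```text
time_s: 28.3
eef_pos: [0.5562, 0.1394, 0.2995]
eef_rot: [0.001, 0.648, 0.761, 0.001]
wrist_force: [1.5, -0.5, 5.2]
opening: 0.002
grasp_force: 2.8
```

Call:
send_rows(commands=[[[0, 0, 0.05, 0, 0, 0], [0, 0, 0, 0, 0, 0], [0, 0, 0, 0, 0, 0]]])

```text
time_s: 28.55
eef_pos: [0.5562, 0.1395, 0.2981]
eef_rot: [0.001, 0.648, 0.761, 0.001]
wrist_force: [0.3, 1.0, 6.9]
opening: -0.0
grasp_force: 2.9
```

Call:
send_rows(commands=[[[0, 0, 0.04, 0, 0, 0], [0, 0, 0, 0, 0, 0], [0, 0, 0, 0, 0, 0]]])

```text
time_s: 28.8
eef_pos: [0.5562, 0.1395, 0.2969]
eef_rot: [0.001, 0.648, 0.761, 0.001]
wrist_force: [1.2, 2.0, 6.7]
opening: -0.0
grasp_force: 3.1
```

Call:
send_rows(commands=[[[0, 0, 0.03, 0, 0, 0], [0, 0, 0, 0, 0, 0], [0, 0, 0, 0, 0, 0]]])

```text
time_s: 29.05
eef_pos: [0.5562, 0.1396, 0.2961]
eef_rot: [0.001, 0.648, 0.761, 0.001]
wrist_force: [0.4, 0.0, 7.1]
opening: -0.003
grasp_force: 3.4
```

Call:
send_rows(commands=[[[0, 0, 0.02, 0, 0, 0], [0, 0, 0, 0, 0, 0], [0, 0, 0, 0, 0, 0]]])

```text
time_s: 29.3
eef_pos: [0.5563, 0.1396, 0.2957]
eef_rot: [0.001, 0.648, 0.761, 0.001]
wrist_force: [-0.2, 0.6, 8.0]
opening: -0.001
grasp_force: 4.0
```

Call:
send_rows(commands=[[[0, 0, 0.02, 0, 0, 0], [0, 0, 0, 0, 0, 0], [0, 0, 0, 0, 0, 0]]])

```text
time_s: 29.55
eef_pos: [0.5564, 0.1396, 0.2955]
eef_rot: [0.001, 0.648, 0.761, 0.001]
wrist_force: [-1.0, 0.4, 10.8]
opening: -0.002
grasp_force: 5.2
```

Call:
send_rows(commands=[[[0, 0, 0.02, 0, 0, 0], [0, 0, 0, 0, 0, 0], [0, 0, 0, 0, 0, 0]]])

```text
time_s: 29.8
eef_pos: [0.5565, 0.1396, 0.2954]
eef_rot: [0.001, 0.648, 0.761, 0.001]
wrist_force: [-1.9, 0.9, 11.9]
opening: -0.003
grasp_force: 6.2
```

Call:
send_rows(commands=[[[0, 0, -0.3, 0, 0, 0], [0, 0, -0.5, 0, 0, 0], [0, 0, -0.6, 0, 0, 0], [0, 0, -0.4, 0, 0, 0], [0, 0, 0, 0, 0, 0]]])

```text
time_s: 30.22
eef_pos: [0.5565, 0.1394, 0.3502]
eef_rot: [0.002, 0.648, 0.761, 0.002]
wrist_force: [2.0, -0.7, 0.4]
opening: -0.002
grasp_force: 0.0
```

Call:
send_rows(commands=[[[0.6, 0, 0, 0, 0, 0], [0.6, 0, 0, 0, 0, 0], [0.6, 0, 0, 0, 0, 0], [0.6, 0, 0, 0, 0, 0], [0.5, 0, 0, 0, 0, 0], [0, 0, 0, 0, 0, 0], [0, 0, 0, 0, 0, 0]]])

```text
time_s: 30.8
eef_pos: [0.5413, 0.2256, 0.3463]
eef_rot: [-0.0, 0.648, 0.762, -0.001]
wrist_force: [0.1, 0.3, 0.6]
opening: 0.004
grasp_force: 0.0
```

Now I re-press lever_l in case closing the other one lifted it.

Call:
send_rows(commands=[[[0, 0, 0.5, 0, 0, 0], [0, 0, 0.5, 0, 0, 0], [0, 0, 0.36, 0, 0, 0], [0, 0, 0, 0, 0, 0], [0, 0, 0, 0, 0, 0], [0, 0, 0, 0, 0, 0]]])

```text
time_s: 31.3
eef_pos: [0.5422, 0.2248, 0.3071]
eef_rot: [0.0, 0.649, 0.761, 0.0]
wrist_force: [0.7, 0.2, -0.7]
opening: 0.004
grasp_force: 0.0
```

Call:
send_rows(commands=[[[0, 0, 0.06, 0, 0, 0], [0, 0, 0, 0, 0, 0], [0, 0, 0, 0, 0, 0]]])

```text
time_s: 31.55
eef_pos: [0.542, 0.2252, 0.3053]
eef_rot: [0.0, 0.648, 0.761, 0.0]
wrist_force: [0.1, 0.1, 0.5]
opening: -0.005
grasp_force: 0.0
```

Call:
send_rows(commands=[[[0, 0, 0.06, 0, 0, 0], [0, 0, 0, 0, 0, 0], [0, 0, 0, 0, 0, 0]]])

```text
time_s: 31.8
eef_pos: [0.5418, 0.2252, 0.3029]
eef_rot: [-0.0, 0.648, 0.761, -0.0]
wrist_force: [-0.3, 1.0, 0.0]
opening: 0.0
grasp_force: 0.0
```

Call:
send_rows(commands=[[[0, 0, 0.05, 0, 0, 0], [0, 0, 0, 0, 0, 0], [0, 0, 0, 0, 0, 0]]])

```text
time_s: 32.05
eef_pos: [0.5418, 0.2252, 0.3013]
eef_rot: [-0.0, 0.648, 0.761, -0.0]
wrist_force: [0.1, -0.2, -0.3]
opening: -0.0
grasp_force: 0.0
```

Call:
send_rows(commands=[[[0, 0, 0.06, 0, 0, 0], [0, 0, 0, 0, 0, 0], [0, 0, 0, 0, 0, 0]]])

```text
time_s: 32.3
eef_pos: [0.5418, 0.2252, 0.2995]
eef_rot: [-0.0, 0.648, 0.761, -0.0]
wrist_force: [-0.3, -0.1, -0.3]
opening: -0.003
grasp_force: 0.0
```

Call:
send_rows(commands=[[[0, 0, 0.05, 0, 0, 0], [0, 0, 0, 0, 0, 0], [0, 0, 0, 0, 0, 0]]])

```text
time_s: 32.55
eef_pos: [0.5418, 0.2252, 0.2981]
eef_rot: [-0.0, 0.648, 0.761, -0.0]
wrist_force: [0.5, -0.6, 0.5]
opening: 0.004
grasp_force: 0.0
```

Call:
send_rows(commands=[[[0, 0, 0.04, 0, 0, 0], [0, 0, 0, 0, 0, 0], [0, 0, 0, 0, 0, 0]]])

```text
time_s: 32.8
eef_pos: [0.5418, 0.2251, 0.2969]
eef_rot: [-0.0, 0.648, 0.761, -0.0]
wrist_force: [0.2, -0.3, -0.0]
opening: 0.003
grasp_force: 0.0
```

Call:
send_rows(commands=[[[0, 0, 0.03, 0, 0, 0], [0, 0, 0, 0, 0, 0], [0, 0, 0, 0, 0, 0]]])

```text
time_s: 33.05
eef_pos: [0.5418, 0.2252, 0.296]
eef_rot: [-0.0, 0.648, 0.761, -0.0]
wrist_force: [0.7, -0.7, -0.1]
opening: -0.003
grasp_force: 0.0
```

Call:
send_rows(commands=[[[0, 0, 0.03, 0, 0, 0], [0, 0, 0, 0, 0, 0], [0, 0, 0, 0, 0, 0]]])

```text
time_s: 33.3
eef_pos: [0.542, 0.2252, 0.2957]
eef_rot: [0.0, 0.648, 0.761, 0.0]
wrist_force: [-2.2, -0.3, 4.7]
opening: -0.004
grasp_force: 2.3
```

Call:
send_rows(commands=[[[0, 0, 0.02, 0, 0, 0], [0, 0, 0, 0, 0, 0], [0, 0, 0, 0, 0, 0]]])

```text
time_s: 33.55
eef_pos: [0.5421, 0.2252, 0.2956]
eef_rot: [0.0, 0.648, 0.761, 0.0]
wrist_force: [-1.6, -0.7, 8.1]
opening: 0.002
grasp_force: 3.7
```

It is stiff straight away at the same height as lever_r's stop, so lever_l was not lifted. I retreat and check.

Call:
send_rows(commands=[[[0, 0, 0.02, 0, 0, 0], [0, 0, 0, 0, 0, 0], [0, 0, 0, 0, 0, 0]]])

```text
time_s: 33.8
eef_pos: [0.5424, 0.2253, 0.2955]
eef_rot: [0.001, 0.648, 0.761, 0.001]
wrist_force: [-2.5, -0.2, 8.5]
opening: 0.003
grasp_force: 4.6
```

Call:
send_rows(commands=[[[0, 0, -0.3, 0, 0, 0], [0, 0, -0.6, 0, 0, 0], [0, 0, -0.8, 0, 0, 0], [0, 0, -0.8, 0, 0, 0], [0, 0, -0.8, 0, 0, 0], [0, 0, 0, 0, 0, 0], [0, 0, 0, 0, 0, 0]]])

```text
time_s: 34.38
eef_pos: [0.5422, 0.2253, 0.3949]
eef_rot: [0.001, 0.648, 0.761, 0.001]
wrist_force: [0.3, 0.0, -1.2]
opening: 0.004
grasp_force: 0.0
```

```bash
python3 r.py pics/end.png
python3 - <<'E'
from h import *
C=np.array([.5487,.1825]);th=np.radians(99.3);e=np.array([np.cos(th),np.sin(th)]);nx=np.array([np.sin(th),-np.cos(th)])
z0=[]
for i in range(4):z0.append(cloud(imaging.camera("scene")))
W=np.nanmedian(z0,0).reshape(-1,3);d=W[:,:2]-C;x=d@nx;y=d@e;z=W[:,2]
for lo in range(-80,80,10):
    m=(np.abs(x-.001)<.006)&(y>lo/1000)&(y<(lo+10)/1000)&(z>.1)&(z<.17)
    print(lo,m.sum(),np.percentile(z[m],[50,90]).round(4) if m.sum() else "")
m=(np.abs(y)>.085)&(np.abs(y)<.103)&(np.abs(x)<.07)&(z>.11)&(z<.122);print("rail z",np.median(z[m]))
E
```

```text
[0.5422 0.2253 0.3949] 0.0038176147334885633 [ 0.3   0.02 -1.23]
strip z 243 0.1164 x [-0.0047  0.0034  0.01  ]
handle 84 z [0.1441 0.1506] x [-0.0054  0.0028  0.0063] y [-0.013   0.0026  0.0137]
-80 13 [0.1143 0.1204]
-70 21 [0.1183 0.1217]
-60 16 [0.1191 0.1218]
-50 17 [0.1183 0.122 ]
-40 20 [0.119  0.1221]
-30 14 [0.1161 0.1204]
-20 23 [0.122  0.1466]
-10 43 [0.1358 0.1493]
0 47 [0.1347 0.1494]
10 47 [0.1271 0.1446]
20 14 [0.1155 0.1207]
30 20 [0.1185 0.1219]
40 20 [0.1189 0.1218]
50 23 [0.1188 0.1229]
60 27 [0.1148 0.1218]
70 17 [0.1121 0.1197]
rail z 0.11563205576387398<stdin>:5: RuntimeWarning: All-NaN slice encountered
```

View pics/end.png

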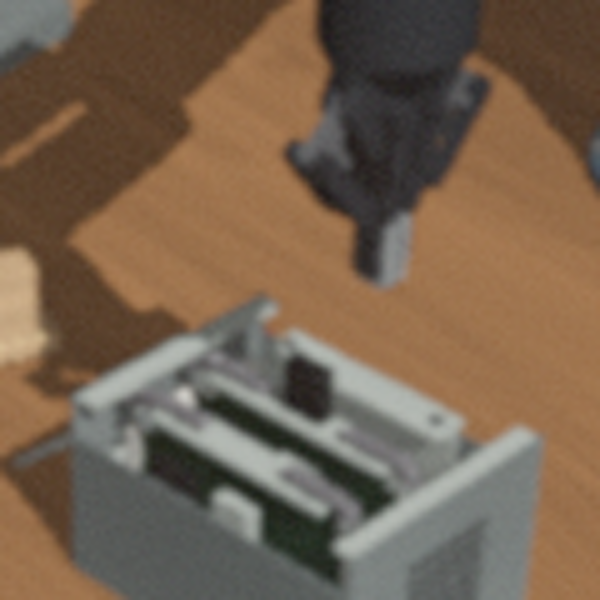

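Both levers lie flat and level at 122 mm, at crop (240,370) and (385,445). The strip top is about 116 mm, which matches fully home, and the robot is clear.

```bash
python3 -c "
from bench import ctrl;print(ctrl.hand_in())"
```

```text
the job is handed in; nothing more can be done
None
```

I handed the job in with the timer card in the controller's middle place; the last camera check shows it home and both levers flat, and neither lever took more than about 15 N (limit 20 N). The hand-in gave no verdict.

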